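# Date-stamp the record card

### The arm

A 7-joint arm with a two-finger parallel gripper is mounted at the origin on the work surface; the furniture and walls round the work are solid. World frame = base frame: x ahead of the robot, y to its left, z up, the work surface at z = 0. Lengths are in m, angles in rad, forces in N, time in s.
With the tool pointing down it reaches from about 0.4 to 0.85 m from the base axis. Payload 4.5 kg.
Tool frame: the origin (TCP) lies at the very end of the fingers, on their centre line; the grasp point (between the pads) lies 19 mm behind it; z points along the fingers, y is the direction in which the jaws open and shut (so a half turn about z gives the same grasp; the last joint's range is limited). The gripper opens to 85 mm and grips with 20 to 120 N. Pads are 22 mm wide; open, the fingers measure 114 mm over their backs; the gripper's body (76 mm by 85 mm) begins 54 mm behind the grasp point. The pads swing forward as they close: fully open they stand 13 mm farther back than shut.
Start: joints at [0.034, 0.689, -0.195, 1.565, 0.157, 0.902, -0.215], TCP at [0.625, 0, 0.199] pointing down, gripper open.
Joint ranges: [-3.01, 3.01], [-0.46, 2.08], [-1.47, 1.51], [0.13, 2.56], [-1, 4.14], [0.04, 2.09], [-2.66, 2.66]. Speed limits (rad/s): [2.57, 2.57, 3.14, 3.14, 3.14, 3.14, 3.14].

### API

Orientations are given as a unit quaternion [x, y, z, w].
In Python, from station import ctrl gives the robot as it stands. The module is installed in compiled form; this text tells all that it offers.
- The arm moves only by the shell command python3 -m inch 'ROWS'. ROWS is JSON, a list of rows, each a list of 7 numbers: the shift along the tool's x, y, z as a fraction of full scale, then the turn, a rotation vector about the tool's x, y, z as a fraction of full scale, then the opening, from -1 (shut) to 1 (fully open). In form: [[tx, ty, tz, wx, wy, wz, fingers], ...]. A call has 1 to 12 rows; each row shifts and turns the commanded pose from where the row before left it, along the tool's axes as they then stand; what a row does not reach is not made up. Full scale, the value 1, is 25 mm for a shift and 4 degrees for a turn. A row lasts 1/12 s, in which the tool goes at most 41.7 mm and 7.16 degrees, less where a joint would pass 70% of its speed; a pose out of reach is approached as far as the arm can. A call with a number of a shift or a turn outside -1 to 1 is refused whole. A call with a gripper value outside its range is refused whole. The fingers move at their own pace and stop on an object; the grip force is fixed at half the most. Time passes only in rows, so rows that do not move let the fingers close. It gives the time, the measured TCP pose, the force and the opening at its end, in the units of the state.
- ctrl.state(): the state, without advancing time (a new reading comes with each control period).
- ctrl.camera(name): name is "scene" or "side" or "wrist"; returns a dict with "frame" (420x560x3 uint8, red, green, blue), "depth" (420x560 float32, m along the optical axis (not along the pixel's ray), 0 where there is no reading), "camera_matrix" (3x3 intrinsics, pixels), "origin" and "attitude" of the camera in the world; the wrist camera has in their place "hand_eye" (4x4, takes a point from camera to tool coordinates, whose origin is the TCP and whose axes are the flange's). Camera axes: x right, y up, looking along -z (the intrinsics and any distortion apply to the point x, -y, -z); pixel columns grow to the right and rows downward; lengths in m; the calibration is good to about 2 mm. A picture is of the moment at which its call begins: read the wrist's pose just before it.
- ctrl.job_done(): hands the job in, once; it reports no verdict.
The state is a dict: "t": time; "joint_positions": joint angles; "dq": joint speeds; "tau": joint torques, N m; "ee_pos": TCP position; "tcp_rot": TCP orientation; "contact_force": force on the tool from outside, world axes, zero at the start; "torque": the same for the moment, N m; "gripper_width": opening from 0.0 (shut) to 1.0 (fully open).
Only numpy, scipy, OpenCV 4.12 (cv2) and the standard library are available. Lean on these libraries where they do the work, as an engineer would, in place of code of your own. Each camera call takes 0.05 s, during which the arm holds its last target.

### The job

Of the two date stamps, use the one standing on the white record cards: with the fingertips, gently press its hood all the way down from above, keep it down for one full second so that the ink takes, then withdraw so that the hood springs back up. Do not grip, lift or shift that stamp, and leave the spare stamp on the bare table, the cups and the timer undisturbed.

Things in the scene. Friction and masses are not known exactly. Their poses are not given: they have to be found in the camera images.
- card_block: Block of white record cards, 146 (its x) x 106 (its y) mm, the top sheet with a thin blue printed frame; fixed, standing in a flat grey tray 160 x 120 x 5 mm. Its top lies 10 to 28 mm above the table, differently each time. Origin at the centre of its TOP face, z up. One date stamp stands on it, near the middle.
- card_stamp: The date stamp to use: self-inking, dark hood over a black frame, 40 (its x) x 67 (its y) x 78 mm high, 60 to 120 g, standing loose and upright on the card block. Origin at the centre of its underside, z up.
- card_stamp_top (a point): Centre of the flat top of that stamp's hood, 77.5 mm above the stamp's underside when the hood is up; it goes down with the hood. The top is 39 (x) x 67 (y) mm; press near this point. Axes as the stamp's.
- card_stamp_hood (a joint): How far that stamp's hood is pressed down, m: 0 is up (it may rest up to about 2 mm down), 0.016 is the stop. A spring of about 0.5 N per mm brings it back up (about 8.5 N are needed at the stop).
- spare_stamp: A second stamp of exactly the same make and size, standing loose on the bare table: not to be pressed or moved. Origin at the centre of its underside, z up.
- spare_stamp_hood (a joint): How far the spare stamp's hood is pressed down, m: 0 is up, 0.016 is the stop.
- open_cup: Clear open specimen cup without a lid, 63 mm across, 57 mm high, loose, to the left (+y) of the card block, about 10 cm from its middle. Origin at the centre of its underside, z up.
- timer: Pale grey count-down timer lying face up, 66 x 66 x 18 mm, loose, to the right (-y) of the card block, about 10 cm from its middle. Origin at the centre of its underside, z up.
- closed_cup: Specimen cup with a yellow screw lid, 68 mm across, 62 mm high, loose, about 11 cm from the spare stamp on the robot's side of it. Origin at the centre of its underside, z up.
Things that resemble listed ones, but are neither listed nor needed, are in the scene too. What is shaped like the card_stamp but purple is not meant. What is shaped like the closed_cup but purple is not meant.

How it is judged:
On the way, in this order (a step that is already met when the one before it is completed fails the run):
1. the hood of the stamp on the cards is pressed down (13 mm or more of its 16 mm) with the fingertips on it from above, and kept there for one second (0.9 s counts) (value of joint card_stamp_hood above 0.013 m and contact force between the fingers and card_stamp above 1 N and z of the grasp point in the frame of card_stamp_top above 0.003 m), for 0.9 s.
2. the hood is let go and is back up (within 3 mm) (value of joint card_stamp_hood below 0.003 m and contact force between the fingers and card_stamp below 0.05 N), for 0.2 s.
At the end, for the whole second after the job is handed in: The stamp stands upright on the cards within 15 mm of where it stood, at rest, its hood up again (within 3 mm); the spare stamp with its hood up (within 3 mm), both cups and the timer stand upright within 10 mm of where they were (value of joint each of card_stamp_hood, spare_stamp_hood below 0.003 m and distance of card_stamp from where it was at the start of the episode below 0.015 m and angle between each of card_stamp, spare_stamp, open_cup, timer, closed_cup's own z axis and vertical below 0.1 rad and z of card_stamp in the frame of card_block below 0.004 m and linear speed of card_stamp below 0.02 m/s and distance of each of spare_stamp, open_cup, timer, closed_cup from where it was at the start of the episode below 0.01 m); the robot touches nothing.
It fails at once if the spare stamp, a cup or the timer is moved more than 10 mm or tipped (distance of any of spare_stamp, open_cup, timer, closed_cup from where it was at the start of the episode above 0.01 m or angle between any of spare_stamp, open_cup, timer, closed_cup's own z axis and vertical above 0.2 rad).
It fails at once if the spare stamp's hood is pressed (more than 3 mm) (value of joint spare_stamp_hood above 0.003 m).
It fails at once if the stamp on the cards is lifted more than 10 mm (z of card_stamp in the frame of card_block above 0.01 m).
It fails at once if the stamp on the cards slides more than 15 mm or tips (distance of card_stamp from where it was at the start of the episode above 0.015 m or angle between card_stamp's own z axis and vertical above 0.2 rad).
It fails at once if the stamp is pushed roughly (more than 40 N) (contact force between any of the arm, the fingers and card_stamp above 40 N).
It also fails if it takes over 35 s, if anything falls off the work surface, if the arm or the gripper's body presses on something with over 40 N, if the wrist force passes 120 N, or if a joint passes its speed limit or range.

## Working session

There is one attempt and no reset: what is moved stays moved. The work goes in short steps, Python scripts to look and compute and a shell command to move; the robot and the scene stay as the last step left them, time stands still between calls to the robot, and variables do not carry over. Pictures are saved under pics/ and viewed, and the job is handed in when it is done.

```bash
mkdir -p pics
cat > h.py <<'E'
import numpy as np,cv2
from station import ctrl
def snap(n,f):
    s=ctrl.state(); c=ctrl.camera(n); c['s']=s
    cv2.imwrite('pics/'+f+'.png',c['frame'][:,:,::-1])
    np.save('pics/'+f+'.npy',c,allow_pickle=True); return c
E
python3 - <<'E'
from h import *
for n in('scene','side','wrist'):
    c=snap(n,n+'1'); print(n,{k:np.array(v).round(4).tolist() for k,v in c.items() if k not in('frame','depth','s')}, (c['depth']>0).mean())
s=ctrl.state();print({k:np.round(v,3).tolist() for k,v in s.items()})
E
```

```text
scene {'camera_matrix': [[397.0235, 0.0, 276.2864], [0.0, 397.0235, 205.3385], [0.0, 0.0, 1.0]], 'origin': [0.0358, -0.8627, 0.8245], 'attitude': [0.3919, -0.1138, -0.244, 0.8797]} 0.9957738095238096
side {'camera_matrix': [[397.2609, 0.0, 281.0009], [0.0, 397.2609, 204.9911], [0.0, 0.0, 1.0]], 'origin': [0.1684, -0.9624, 0.7161], 'attitude': [0.4325, -0.084, -0.1513, 0.8849]} 0.9959141156462585
wrist {'camera_matrix': [[347.1808, 0.0, 279.9322], [0.0, 347.1808, 211.4329], [0.0, 0.0, 1.0]], 'hand_eye': [[0.0011, 0.9599, 0.2802, 0.0717], [1.0, -0.001, -0.0006, 0.0003], [-0.0003, 0.2802, -0.9599, -0.1751], [0.0, 0.0, 0.0, 1.0]]} 0.9959948979591837
{'t': 0.15, 'joint_positions': [0.034, 0.69, -0.195, 1.566, 0.157, 0.903, -0.215], 'dq': [0.0, -0.003, -0.001, -0.003, 0.0, 0.0, -0.0], 'tau': [-0.001, -53.994, -1.268, -15.872, 0.009, 0.006, 0.0], 'ee_pos': [0.624, -0.0, 0.198], 'tcp_rot': [0.707, 0.707, -0.001, -0.0], 'contact_force': [-0.007, -0.032, -0.296], 'torque': [-0.045, -0.007, -0.005], 'gripper_width': 0.998}
```

View pics/scene1.png

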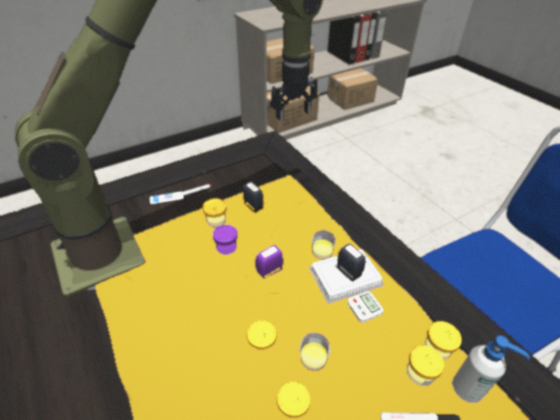

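View pics/side1.png

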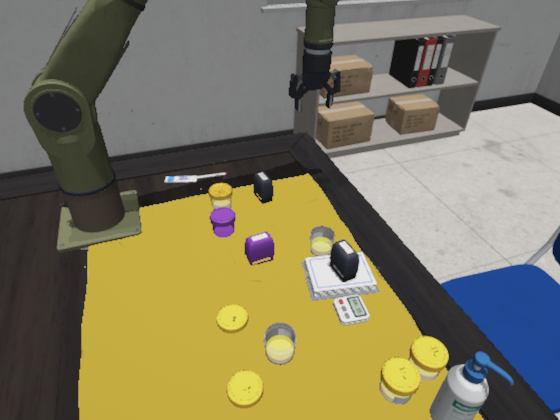

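View pics/wrist1.png

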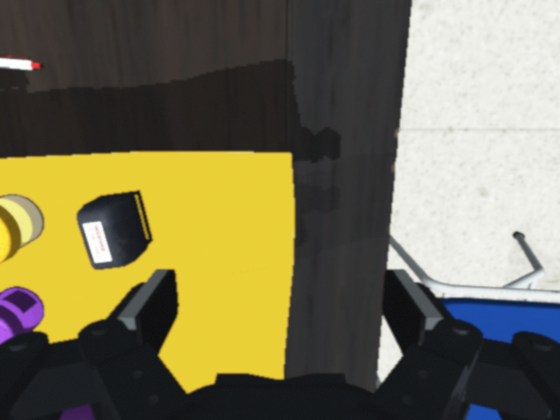

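Both views show three stamp shapes, given here as scene/side pixels:
- Dark at (350,262)/(344,260), on the white cards with the frame.
- Dark at (253,197)/(263,187), on the bare table. This is the spare.
- Purple at (268,262)/(260,248). This is a decoy.

The first one fits the description. I'll confirm it in an enlarged crop.

Run:
```python
from h import *
a=cv2.imread('pics/scene1.png')[225:325,290:400]; b=cv2.imread('pics/side1.png')[225:325,290:400]
cv2.imwrite('pics/crop1.png',cv2.resize(np.hstack([a,b]),None,fx=3.6,fy=3.6,interpolation=cv2.INTER_CUBIC))
from scipy.spatial.transform import Rotation as R
def pt(c,u,v):
    K=c['camera_matrix'];d=c['depth'][v,u];p=np.array([(u-K[0,2])/K[0,0],-(v-K[1,2])/K[1,1],-1])*d
    return R.from_quat(c['attitude']).apply(p)+c['origin']
for n,L in(('scene1',[(350,252),(253,188),(330,285),(322,240),(365,306),(215,208)]),('side1',[(342,248),(263,180),(320,275),(320,240),(351,309),(220,190)])):
    c=np.load('pics/'+n+'.npy',allow_pickle=True).item()
    for p in L: print(n,p,pt(c,*p).round(3))
```

```text
scene1 (350, 252) [ 0.525 -0.412  0.103]
scene1 (253, 188) [ 0.455 -0.052  0.078]
scene1 (330, 285) [ 0.468 -0.421  0.022]
scene1 (322, 240) [ 0.543 -0.285  0.019]
scene1 (365, 306) [ 0.504 -0.511  0.018]
scene1 (215, 208) [ 0.328 -0.057  0.061]
side1 (342, 248) [ 0.524 -0.411  0.104]
side1 (263, 180) [ 0.451 -0.065  0.078]
side1 (320, 275) [ 0.479 -0.406  0.026]
side1 (320, 240) [ 0.531 -0.292  0.021]
side1 (351, 309) [ 0.506 -0.51   0.017]
side1 (220, 190) [ 0.328 -0.052  0.063]
```

View pics/crop1.png

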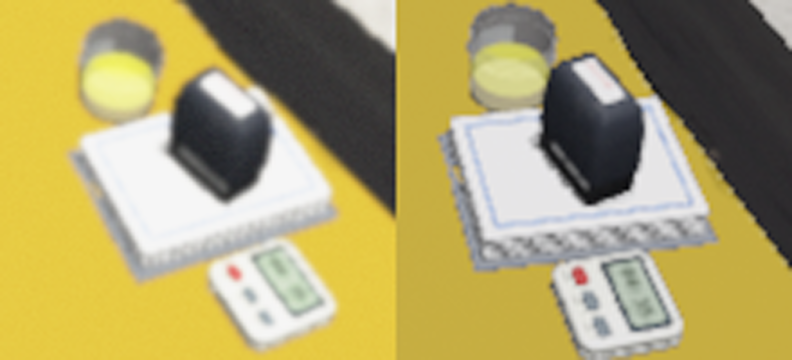

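The crop confirms it: the dark stamp stands on the framed white cards, at about (0.525, -0.41) with its top at 0.103. I'll shut the fingers and move most of the way there. Tool x is world +y, and tool y is world +x.

```bash
python3 -m inch '[[-0.5,-0.15,0,0,0,0,-1],[-1,-0.3,0,0,0,0,-1],[-1,-0.35,0,0,0,0,-1],[-1,-0.35,0,0,0,0,-1],[-1,-0.35,0,0,0,0,-1],[-1,-0.35,0,0,0,0,-1],[-1,-0.35,0,0,0,0,-1],[-1,-0.35,0,0,0,0,-1],[-1,-0.35,0,0,0,0,-1],[-1,-0.35,0,0,0,0,-1],[-1,-0.35,0,0,0,0,-1],[-1,-0.35,0,0,0,0,-1]]'
python3 -m inch '[[-0.5,-0.1,0,0,0,0,-1],[-0.2,0,0,0,0,0,-1],[0,0,0,0,0,0,-1],[0,0,0,0,0,0,-1],[0,0,0,0,0,0,-1]]'
python3 - <<'E'
from h import *
c=snap('wrist','wrist2');s=ctrl.state();print({k:np.round(v,4).tolist() for k,v in s.items()})
E
```

```text
t: 1.15
ee_pos: [0.5246, -0.2897, 0.199]
tcp_rot: [0.707, 0.707, -0.0, -0.0]
contact_force: [-0.2, 0.2, 0.6]
gripper_width: 0.001
t: 1.57
ee_pos: [0.5249, -0.3025, 0.1991]
tcp_rot: [0.706, 0.708, 0.001, -0.0]
contact_force: [-0.4, -0.3, -0.5]
gripper_width: -0.001
{'t': 1.6167, 'joint_positions': [0.58, 0.6654, -0.2322, 1.6247, 0.1845, 0.8731, 0.2801], 'dq': [0.0003, -0.002, 0.0073, 0.0011, 0.0039, 0.0001, 0.0013], 'tau': [0.4861, -52.2363, -1.5168, -15.4568, 0.0245, 0.0034, -0.003], 'ee_pos': [0.5248, -0.3026, 0.1992], 'tcp_rot': [0.7059, 0.7083, 0.0007, -0.0003], 'contact_force': [0.1961, -0.6382, 0.0642], 'torque': [0.0034, -0.0322, -0.0389], 'gripper_width': -0.0002}
```

View pics/wrist2.png

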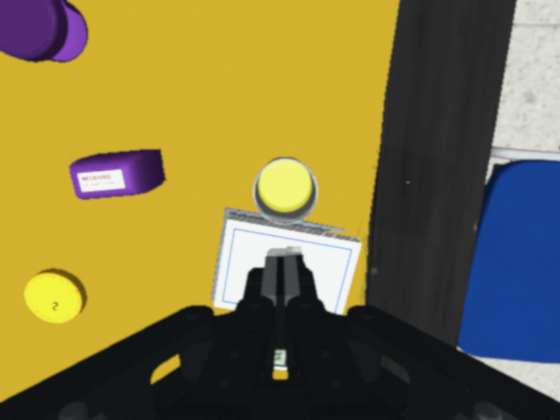

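The wrist view shows the open cup at (286,190) and the cards at (285,265). The fingers hide the stamp, so I'll go past it and look from two places.

```bash
python3 -m inch '[[-0.6,0.4,0,0,0,0,-1],[-1,0.6,0,0,0,0,-1],[-1,0.4,0,0,0,0,-1],[-1,0,0,0,0,0,-1],[-1,0,0,0,0,0,-1],[-1,0,0,0,0,0,-1],[-1,0,0,0,0,0,-1],[-0.6,0,0,0,0,0,-1],[0,0,0,0,0,0,-1],[0,0,0,0,0,0,-1],[0,0,0,0,0,0,-1]]'
python3 - <<'E'
from h import *
c=snap('wrist','wrist3');print(c['s']['ee_pos'])
E
python3 -m inch '[[0,-0.6,0,0,0,0,-1],[0,-1,0,0,0,0,-1],[0,-1,0,0,0,0,-1],[0,-0.6,0,0,0,0,-1],[0,0,0,0,0,0,-1],[0,0,0,0,0,0,-1],[0,0,0,0,0,0,-1]]'
python3 - <<'E'
from h import *
c=snap('wrist','wrist4');print(c['s']['ee_pos'])
E
```

```text
t: 2.53
ee_pos: [0.56, -0.4822, 0.199]
tcp_rot: [0.706, 0.708, 0.001, -0.001]
contact_force: [0.6, 0.9, -0.3]
gripper_width: -0.002
[ 0.56001774 -0.48224405  0.19897199]
t: 3.17
ee_pos: [0.4809, -0.4835, 0.1996]
tcp_rot: [0.706, 0.708, 0.001, 0.001]
contact_force: [0.6, 0.9, -0.2]
gripper_width: 0.0
[ 0.48092777 -0.48351419  0.19957025]
```

View pics/wrist3.png

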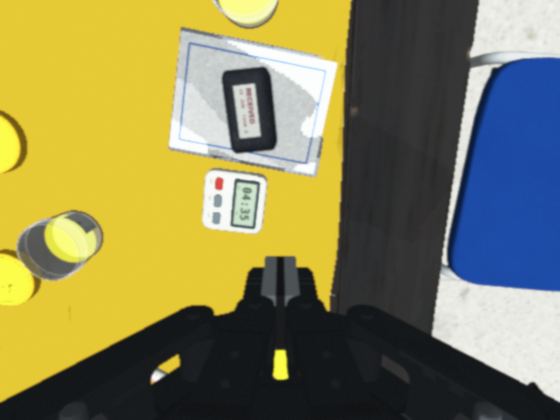

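View pics/wrist4.png

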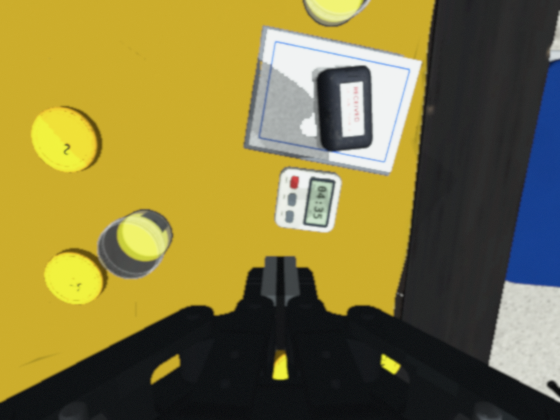

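In view 3 the stamp is at (248,110) with its label at about (248,110). In view 4 it is at (345,108) with its label at (353,108). I'll triangulate the label and check the hood outline against it.

```bash
cat > m.py <<'E'
from h import *
from scipy.spatial.transform import Rotation as R
def ray(c,u,v):
    K=c['camera_matrix'];d=np.array([(u-K[0,2])/K[0,0],-(v-K[1,2])/K[1,1],-1.])
    H=np.array(c['hand_eye']);q=R.from_quat(c['s']['tcp_rot'])
    return q.apply(H[:3,3])+c['s']['ee_pos'], q.apply(H[:3,:3]@d)
E
python3 - <<'E'
from m import *
S=[]
for n,roi in(('wrist3',(215,60,282,160)),('wrist4',(310,58,378,158))):
    c=np.load(f'pics/{n}.npy',allow_pickle=True).item();f=c['frame']
    x0,y0,x1,y1=roi;sub=f[y0:y1,x0:x1].astype(int)
    dark=(sub.max(2)<75).astype(np.uint8)
    cn=max(cv2.findContours(dark,0,2)[0],key=cv2.contourArea)
    fill=cv2.drawContours(np.zeros_like(dark),[cn],-1,1,-1)
    lab=cv2.morphologyEx(((fill>0)&(sub.max(2)>120)).astype(np.uint8),3,np.ones((5,5),np.uint8))
    lc=max(cv2.findContours(lab,0,2)[0],key=cv2.contourArea)
    rect=cv2.minAreaRect(lc);orect=cv2.minAreaRect(cn)
    p=np.array(rect[0])+[x0,y0];S.append((c,p));print(n,p,rect,orect[0]+np.array([x0,y0]),orect[1:])
    D=c['depth'];m=lab>0;print('depth label',np.median(D[y0:y1,x0:x1][m]))
    o,d=ray(c,*p);print('depth pt',(o+d*np.median(D[y0:y1,x0:x1][m])).round(4))
    for z in (.100,.104): print('label corners at',z,[ (o+dd*((z-o[2])/dd[2])).round(3).tolist() for dd in [ray(c,*(q+[x0,y0]))[1] for q in cv2.boxPoints(rect)]])
    # card corners
(o1,d1),(o2,d2)=[ray(c,*p) for c,p in S]
a=np.linalg.lstsq(np.c_[d1,-d2],o2-o1,rcond=None)[0]
print('tri',o1+a[0]*d1,o2+a[1]*d2)
for n in ('wrist3','wrist4'):
    c=np.load(f'pics/{n}.npy',allow_pickle=True).item();D=c['depth'];x=range(215,380)
    # hood top pixels by depth
    vv,uu=np.mgrid[50:165,215:385];P=[]
    for v,u in zip(vv.ravel(),uu.ravel()):
        if D[v,u]>0:
            o,d=ray(c,u,v);P.append(o+d*D[v,u])
    P=np.array(P);T=P[(P[:,2]>.0985)];print(n,len(T),T.min(0).round(3),T.max(0).round(3),T.mean(0).round(4),cv2.minAreaRect(T[:,:2].astype(np.float32)))
E
```

```text
wrist3 [246.39634514 110.56707764] ((31.396345138549805, 50.56707763671875), (54.221885681152344, 22.96976089477539), 83.6598129272461) [249.36575317 109.72465515] ((81.8111572265625, 46.846439361572266), 83.9909896850586)
depth label 0.25966388
depth pt [ 0.5352 -0.4107  0.1038]
label corners at 0.1 [[0.525, -0.392, 0.1], [0.542, -0.391, 0.1], [0.546, -0.43, 0.1], [0.528, -0.432, 0.1]]
label corners at 0.104 [[0.525, -0.393, 0.104], [0.542, -0.391, 0.104], [0.546, -0.429, 0.104], [0.528, -0.431, 0.104]]Traceback (most recent call last):
  File "<stdin>", line 10, in <module>
ValueError: max() iterable argument is empty
```

Run:
```python
from m import *
S=[]
for n,roi in(('wrist3',(215,60,282,160)),('wrist4',(310,58,378,158))):
    c=np.load(f'pics/{n}.npy',allow_pickle=True).item();f=c['frame']
    x0,y0,x1,y1=roi;sub=f[y0:y1,x0:x1].astype(int)
    dark=(sub.max(2)<95).astype(np.uint8)
    cn=cv2.convexHull(max(cv2.findContours(dark,0,2)[0],key=cv2.contourArea))
    fill=cv2.erode(cv2.drawContours(np.zeros_like(dark),[cn],-1,1,-1),np.ones((5,5)))
    lab=cv2.morphologyEx(((fill>0)&(sub.max(2)>120)).astype(np.uint8),3,np.ones((5,5),np.uint8))
    lc=max(cv2.findContours(lab,0,2)[0],key=cv2.contourArea)
    rect=cv2.minAreaRect(lc);orect=cv2.minAreaRect(cn)
    p=np.array(rect[0])+[x0,y0];S.append((c,p));print(n,p,rect[1:],orect[0]+np.array([x0,y0]),orect[1:])
    D=c['depth'];m=lab>0;z=np.median(D[y0:y1,x0:x1][m])
    o,d=ray(c,*p);print('depth pt',(o+d*z).round(4))
(o1,d1),(o2,d2)=[ray(c,*p) for c,p in S]
a=np.linalg.lstsq(np.c_[d1,-d2],o2-o1,rcond=None)[0]
print('tri',o1+a[0]*d1,o2+a[1]*d2)
for n in ('wrist3','wrist4'):
    c=np.load(f'pics/{n}.npy',allow_pickle=True).item();D=c['depth'];P=[]
    for v in range(50,165):
      for u in range(215,385):
        if D[v,u]>0:
            o,d=ray(c,u,v);P.append(o+d*D[v,u])
    P=np.array(P);T=P[(P[:,2]>.0985)];print(n,len(T),T.min(0).round(3),T.max(0).round(3),T.mean(0).round(4),cv2.minAreaRect(T[:,:2].astype(np.float32)))
    q=P[(P[:,2]>.008)&(P[:,2]<.04)];print('card z',np.percentile(q[:,2],[10,50,90]).round(4))
```

```text
wrist3 [246.39634514 110.56707764] ((54.221885681152344, 22.96976089477539), 83.6598129272461) [249.53047943 109.77439499] ((82.71322631835938, 47.26469421386719), 83.6598129272461)
depth pt [ 0.5352 -0.4107  0.1038]
wrist4 [351.75675964 108.9594574 ] ((55.61623001098633, 24.213211059570312), 88.15238952636719) [344.26578903 108.13540649] ((82.45476531982422, 53.749855041503906), 86.53176879882812)
depth pt [ 0.5351 -0.4107  0.104 ]
tri [ 0.53520491 -0.41072449  0.10363683] [ 0.53520478 -0.41071361  0.10363685]
wrist3 3119 [ 0.517 -0.441  0.099] [ 0.553 -0.382  0.106] [ 0.5354 -0.4103  0.1028] ((0.5351022481918335, -0.4109737277030945), (0.03235996142029762, 0.05782683566212654), 6.302738666534424)
card z [0.0131 0.0255 0.0266]
wrist4 3124 [ 0.516 -0.44   0.099] [ 0.553 -0.382  0.106] [ 0.534  -0.4103  0.1029] ((0.5347772240638733, -0.41094693541526794), (0.03196762874722481, 0.057514436542987823), 5.719152450561523)
card z [0.0247 0.0257 0.0267]
```

Triangulation, depth and outline all put the hood top at (0.535, -0.411, 0.1036). Its yaw is about 6°, and the card top is at 0.026. Adding the stamp's 77.5 mm gives 0.1035, which agrees. Next I'll move above it and descend to just over the hood.

```bash
python3 -m inch '[[0.5,0.36,0,0,0,0,-1],[0.9,0.7,0,0,0,0,-1],[0.9,0.7,0,0,0,0,-1],[0.6,0.4,0,0,0,0,-1],[0,0,0.4,0,0,0,-1],[0,0,0.8,0,0,0,-1],[0,0,0.8,0,0,0,-1],[0,0,0.6,0,0,0,-1],[0,0,0.4,0,0,0,-1],[0,0,0,0,0,0,-1],[0,0,0,0,0,0,-1],[0,0,0,0,0,0,-1]]'
python3 - <<'E'
from h import *
s=ctrl.state();print({k:np.round(s[k],4).tolist() for k in('ee_pos','contact_force','torque','tcp_rot')})
c=snap('side','side2'); cv2.imwrite('pics/side2c.png',cv2.resize(c['frame'][190:330,260:420,::-1],None,fx=4,fy=4))
E
```

```text
t: 4.22
ee_pos: [0.5338, -0.4127, 0.125]
tcp_rot: [0.707, 0.707, 0.0, 0.001]
contact_force: [0.1, 0.4, 0.7]
gripper_width: 0.0
{'ee_pos': [0.5338, -0.4127, 0.125], 'contact_force': [0.1396, 0.4094, 0.7229], 'torque': [0.0056, 0.0122, -0.0238], 'tcp_rot': [0.707, 0.7072, 0.0003, 0.001]}
```

View pics/side2c.png

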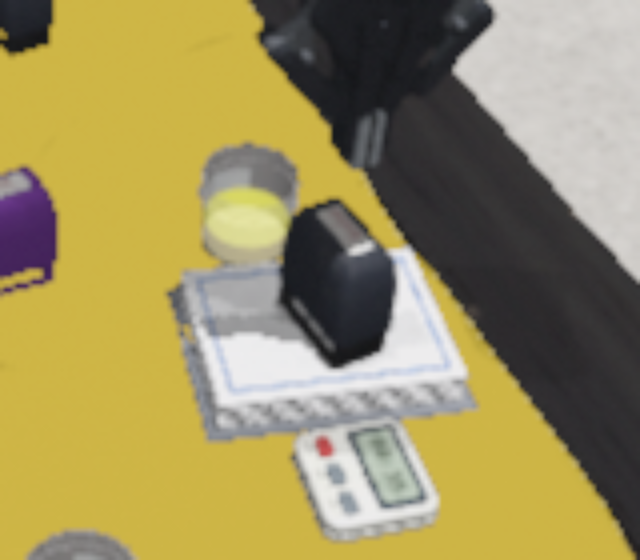

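The gap looks larger than 21 mm, so I'll check the projection.

Run:
```python
from m import *
for n in('side2',):
    c=np.load(f'pics/{n}.npy',allow_pickle=True).item();K=c['camera_matrix']
    for p in([.535,-.411,.1036],c['s']['ee_pos'],np.add(c['s']['ee_pos'],[0,0,.013])):
        q=R.from_quat(c['attitude']).inv().apply(np.array(p)-c['origin'])
        u=K[0,0]*q[0]/-q[2]+K[0,2];v=-K[1,1]*q[1]/-q[2]+K[1,2];print(np.round(p,3),u,v,'crop',(u-260)*4,(v-190)*4)
c=snap('wrist','wrist5')
```

```text
[ 0.535 -0.411  0.104] 346.5112843367731 246.7219594434289 crop 346.04513734709235 226.88783777371555
[ 0.534 -0.413  0.125] 347.5539030719078 240.23402553872802 crop 350.2156122876313 200.93610215491208
[ 0.534 -0.413  0.138] 348.2743273217701 235.82415965492572 crop 353.0973092870804 183.2966386197029
```

View pics/wrist5.png

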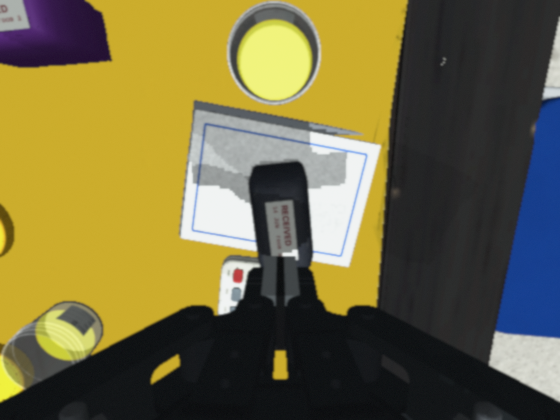

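The tips appear about 9 px higher than the TCP projects to. I'll measure the real fingertip by depth.

Run:
```python
from m import *
c=np.load('pics/wrist5.npy',allow_pickle=True).item() if 0 else snap('wrist','wrist6')
H=np.array(c['hand_eye']);K=c['camera_matrix'];D=c['depth']
for u in(268,275,280,285,292):
  for v in(240,248,252,256,260,266,275,290):
    d=np.array([(u-K[0,2])/K[0,0],-(v-K[1,2])/K[1,1],-1.])*D[v,u]
    print(u,v,(H[:3,:3]@d+H[:3,3]).round(4))
c=np.load('pics/side2.npy',allow_pickle=True).item();K=c['camera_matrix'];D=c['depth']
print(c['s']['ee_pos'])
for u in(348,350,352,354):
  for v in(222,226,228,230,232,234,238):
    p=np.array([(u-K[0,2])/K[0,0],-(v-K[1,2])/K[1,1],-1])*D[v,u]
    print(u,v,(R.from_quat(c['attitude']).apply(p)+c['origin']).round(3))
f=cv2.imread('pics/wrist5.png')[200:320,220:350];cv2.imwrite('pics/w5c.png',cv2.resize(f,None,fx=5,fy=5))
```

```text
268 240 [-0.0037 -0.0067  0.0217]
268 248 [-0.0089 -0.0068  0.0216]
268 252 [-0.0119 -0.0068  0.0225]
268 256 [ 0.0115 -0.0047 -0.0373]
268 260 [ 0.0114 -0.0045 -0.0411]
268 266 [ 0.0112 -0.0044 -0.0466]
268 275 [ 0.0116 -0.0041 -0.0552]
268 290 [ 0.0114 -0.0037 -0.0663]
275 240 [-0.0038 -0.0025  0.022 ]
275 248 [-0.0088 -0.0025  0.0214]
275 252 [-0.0118 -0.0025  0.0223]
275 256 [ 0.0119 -0.0017 -0.038 ]
275 260 [ 0.0117 -0.0016 -0.0418]
275 266 [ 0.0117 -0.0015 -0.0475]
275 275 [ 0.0112 -0.0014 -0.0545]
275 290 [ 0.0117 -0.0013 -0.0669]
280 240 [-0.0039  0.0005  0.0223]
280 248 [-0.0093  0.0005  0.0225]
280 252 [-0.0114  0.0005  0.0215]
280 256 [ 0.0114  0.0005 -0.037 ]
280 260 [ 0.0114  0.0005 -0.0411]
280 266 [ 0.0113  0.0005 -0.0466]
280 275 [ 0.0112  0.0005 -0.0544]
280 290 [ 0.0117  0.0005 -0.0668]
285 240 [-0.0037  0.0036  0.0216]
285 248 [-0.009   0.0036  0.0219]
285 252 [-0.0114  0.0036  0.0214]
285 256 [ 0.0113  0.0026 -0.0366]
285 260 [ 0.0112  0.0026 -0.0406]
285 266 [ 0.0113  0.0025 -0.0467]
285 275 [ 0.0114  0.0024 -0.0548]
285 290 [ 0.0112  0.0022 -0.066 ]
292 240 [-0.
[... 465 characters left out ...]
619 -0.282  0.007]
348 238 [ 0.614 -0.293  0.004]
350 222 [ 0.528 -0.42   0.185]
350 226 [ 0.528 -0.423  0.176]
350 228 [ 0.529 -0.422  0.169]
350 230 [ 0.53  -0.422  0.163]
350 232 [ 0.626 -0.28   0.011]
350 234 [ 0.623 -0.285  0.009]
350 238 [ 0.619 -0.295  0.004]
352 222 [ 0.531 -0.423  0.186]
352 226 [ 0.533 -0.422  0.174]
352 228 [ 0.534 -0.422  0.169]
352 230 [ 0.534 -0.422  0.163]
352 232 [ 0.635 -0.275  0.005]
352 234 [ 0.631 -0.283  0.005]
352 238 [ 0.622 -0.299  0.007]
354 222 [ 0.536 -0.422  0.184]
354 226 [ 0.538 -0.421  0.172]
354 228 [ 0.539 -0.422  0.166]
354 230 [ 0.54  -0.421  0.16 ]
354 232 [ 0.641 -0.275  0.003]
354 234 [ 0.637 -0.283  0.004]
354 238 [ 0.632 -0.293 -0.001]
```

View pics/w5c.png

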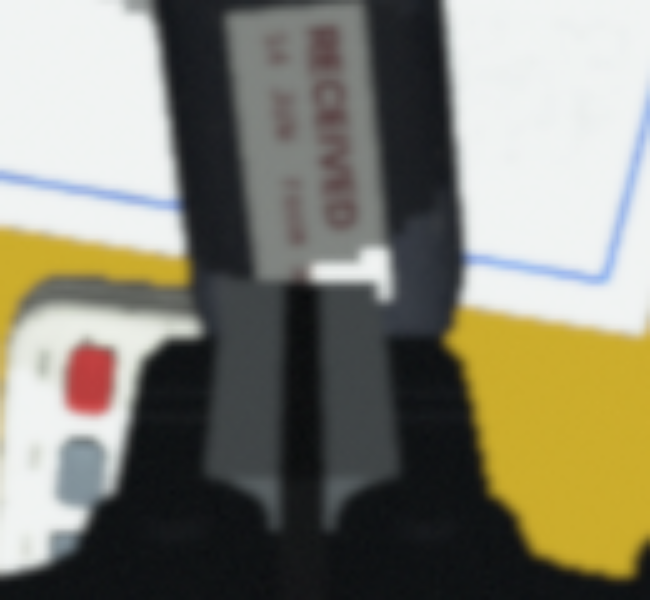

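Both cameras show the visible fingertips about 36 mm behind the stated TCP, so I can't rely on either for height. I'll descend in small steps and find contact by force. The spring gives about 0.5 N per mm, so this is safe.

```bash
python3 -m inch '[[0.05,0.05,0.2,0,0,0,-1],[0,0,0.3,0,0,0,-1],[0,0,0.1,0,0,0,-1],[0,0,0,0,0,0,-1],[0,0,0,0,0,0,-1]]'
python3 -m inch '[[0,0,0.1,0,0,0,-1],[0,0,0.1,0,0,0,-1],[0,0,0,0,0,0,-1],[0,0,0,0,0,0,-1]]'
python3 -m inch '[[0,0,0.1,0,0,0,-1],[0,0,0.06,0,0,0,-1],[0,0,0,0,0,0,-1],[0,0,0,0,0,0,-1]]'
python3 - <<'E'
from h import *
s=ctrl.state();print({k:np.round(s[k],4).tolist() for k in('ee_pos','contact_force','torque')})
c=snap('side','side3'); cv2.imwrite('pics/side3c.png',cv2.resize(c['frame'][190:330,260:420,::-1],None,fx=4,fy=4))
E
```

```text
t: 4.78
ee_pos: [0.5337, -0.4111, 0.1086]
tcp_rot: [0.707, 0.707, -0.0, -0.0]
contact_force: [0.3, 0.3, -0.6]
gripper_width: 0.001
t: 5.12
ee_pos: [0.5339, -0.4112, 0.1039]
tcp_rot: [0.707, 0.707, -0.0, -0.0]
contact_force: [-0.7, -0.0, -0.0]
gripper_width: 0.003
t: 5.45
ee_pos: [0.534, -0.4111, 0.1]
tcp_rot: [0.707, 0.707, -0.0, -0.0]
contact_force: [-0.5, -0.4, 0.7]
gripper_width: 0.004
{'ee_pos': [0.534, -0.4111, 0.1], 'contact_force': [-0.458, -0.4364, 0.7216], 'torque': [0.0003, 0.011, -0.0433]}
```

View pics/side3c.png

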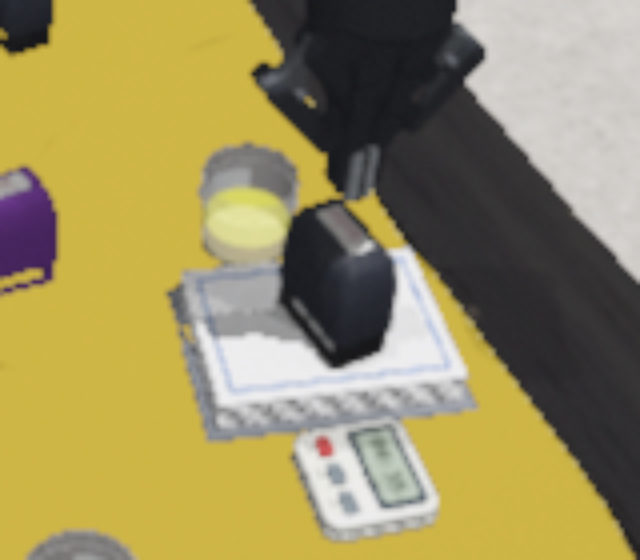

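No clear contact yet. I'll carry on in small steps.

```bash
python3 -m inch '[[0,0,0.08,0,0,0,-1],[0,0,0.08,0,0,0,-1],[0,0,0,0,0,0,-1],[0,0,0,0,0,0,-1]]'
python3 - <<'E'
from h import *
s=ctrl.state();print({k:np.round(s[k],4).tolist() for k in('ee_pos','contact_force','torque','gripper_width')})
c=snap('wrist','wrist7'); D=c['depth'];H=np.array(c['hand_eye']);K=c['camera_matrix']
from m import ray
for u,v in((280,225),(280,245),(280,250),(280,256),(280,260)):
  o,d=ray(c,u,v);print(u,v,(o+d*D[v,u]).round(4))
E
```

```text
t: 5.83
ee_pos: [0.5339, -0.4111, 0.0959]
tcp_rot: [0.707, 0.707, -0.0, -0.0]
contact_force: [-0.5, -0.4, -1.0]
gripper_width: 0.0
{'ee_pos': [0.5339, -0.4111, 0.0959], 'contact_force': [-0.4524, -0.4065, -0.9791], 'torque': [0.0101, 0.0048, 0.0121], 'gripper_width': 0.0002}
280 225 [ 0.5344 -0.3951  0.1044]
280 245 [ 0.5344 -0.4061  0.1042]
280 250 [ 0.5344 -0.4086  0.1047]
280 256 [ 0.5344 -0.3993  0.1336]
280 260 [ 0.5344 -0.3994  0.1376]
```

View pics/wrist7.png

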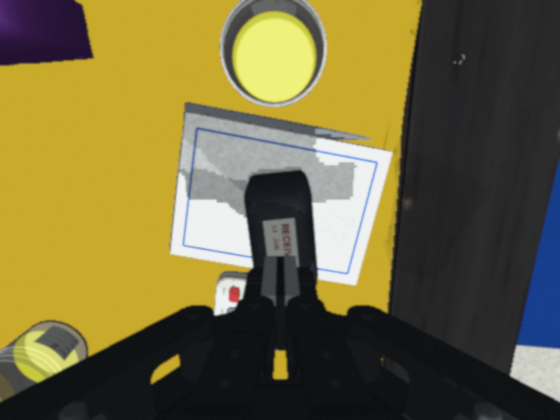

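At TCP z 0.096 the hood is still at 0.104, and the near edge of the fingertip measures about 0.133. The tips really are about 36 mm short of the reported TCP. I expect contact near TCP z 0.068, so I'll approach that carefully.

```bash
python3 -m inch '[[0,0,0.15,0,0,0,-1],[0,0,0.2,0,0,0,-1],[0,0,0.15,0,0,0,-1],[0,0,0,0,0,0,-1],[0,0,0,0,0,0,-1]]'
python3 -m inch '[[0,0,0.1,0,0,0,-1],[0,0,0.1,0,0,0,-1],[0,0,0.08,0,0,0,-1],[0,0,0,0,0,0,-1],[0,0,0,0,0,0,-1]]'
python3 - <<'E'
from h import *
s=ctrl.state();print({k:np.round(s[k],4).tolist() for k in('ee_pos','contact_force','torque','gripper_width')})
c=snap('side','side4'); cv2.imwrite('pics/side4c.png',cv2.resize(c['frame'][190:330,260:420,::-1],None,fx=4,fy=4))
E
```

```text
t: 6.3
ee_pos: [0.5337, -0.411, 0.083]
tcp_rot: [0.707, 0.707, -0.0, -0.0]
contact_force: [-0.7, 1.6, -0.2]
gripper_width: -0.002
t: 6.72
ee_pos: [0.5339, -0.4112, 0.0765]
tcp_rot: [0.707, 0.707, 0.0, -0.0]
contact_force: [-0.3, 0.3, -0.4]
gripper_width: -0.004
{'ee_pos': [0.5339, -0.4112, 0.0765], 'contact_force': [-0.2889, 0.3278, -0.3692], 'torque': [0.0075, -0.014, 0.0022], 'gripper_width': -0.0044}
```

View pics/side4c.png

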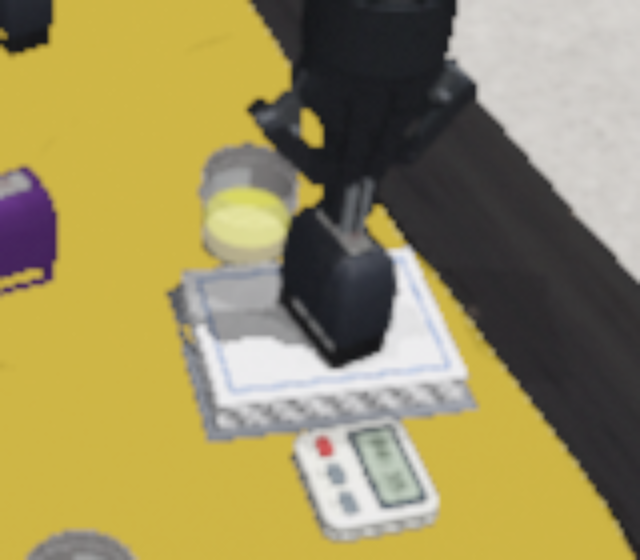

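The tip is now just above the hood's label at about (355,235) in the crop, with the force still near zero. I'll continue in 3–4 mm steps.

```bash
python3 -m inch '[[0,0,0.08,0,0,0,-1],[0,0,0.08,0,0,0,-1],[0,0,0,0,0,0,-1],[0,0,0,0,0,0,-1]]'
python3 -m inch '[[0,0,0.08,0,0,0,-1],[0,0,0.06,0,0,0,-1],[0,0,0,0,0,0,-1],[0,0,0,0,0,0,-1]]'
python3 -m inch '[[0,0,0.06,0,0,0,-1],[0,0,0.06,0,0,0,-1],[0,0,0,0,0,0,-1],[0,0,0,0,0,0,-1]]'
```

```text
t: 7.1
ee_pos: [0.5339, -0.4111, 0.0724]
tcp_rot: [0.707, 0.707, -0.0, -0.0]
contact_force: [0.3, -0.2, -0.3]
gripper_width: -0.004
t: 7.43
ee_pos: [0.534, -0.4112, 0.069]
tcp_rot: [0.707, 0.707, 0.0, -0.0]
contact_force: [0.2, -0.3, -1.0]
gripper_width: 0.003
t: 7.77
ee_pos: [0.534, -0.4112, 0.0661]
tcp_rot: [0.707, 0.707, 0.0, -0.0]
contact_force: [-0.5, 0.2, 1.9]
gripper_width: -0.004
```

The first force appears at TCP z about 0.067, as predicted. I'll keep pressing in small steps.

```bash
python3 -m inch '[[0,0,0.06,0,0,0,-1],[0,0,0.06,0,0,0,-1],[0,0,0,0,0,0,-1],[0,0,0,0,0,0,-1]]'
python3 -m inch '[[0,0,0.06,0,0,0,-1],[0,0,0.06,0,0,0,-1],[0,0,0,0,0,0,-1],[0,0,0,0,0,0,-1]]'
python3 -m inch '[[0,0,0.06,0,0,0,-1],[0,0,0.06,0,0,0,-1],[0,0,0,0,0,0,-1],[0,0,0,0,0,0,-1]]'
python3 - <<'E'
from h import *
f=[]
for _ in range(4):
    c=snap('side','side5');f.append(ctrl.state()['contact_force'])
print(np.mean(f,0)); cv2.imwrite('pics/side5c.png',cv2.resize(c['frame'][190:330,260:420,::-1],None,fx=4,fy=4))
E
```

```text
t: 8.1
ee_pos: [0.5341, -0.4112, 0.0631]
tcp_rot: [0.707, 0.707, 0.0, 0.0]
contact_force: [-1.1, -0.2, 3.2]
gripper_width: 0.0
t: 8.43
ee_pos: [0.5341, -0.4112, 0.0601]
tcp_rot: [0.707, 0.707, 0.0, 0.0]
contact_force: [-0.7, 1.6, 5.2]
gripper_width: 0.001
t: 8.77
ee_pos: [0.534, -0.4112, 0.0573]
tcp_rot: [0.707, 0.707, 0.0, 0.0]
contact_force: [-0.7, 1.1, 5.1]
gripper_width: -0.0
[-1.13870114  0.97781755  6.09898608]
```

View pics/side5c.png

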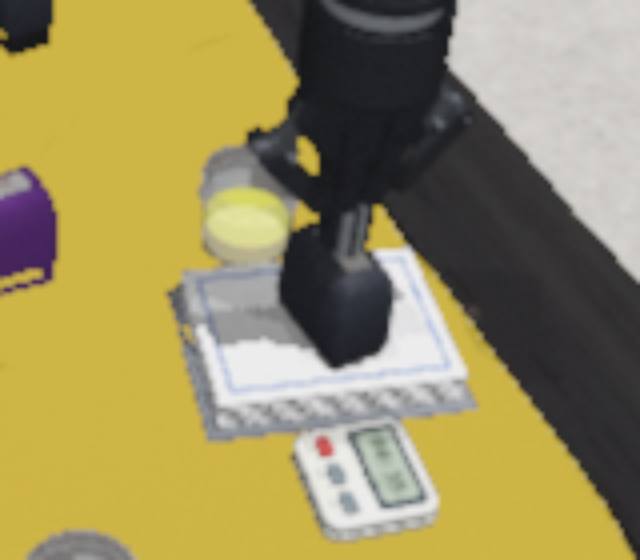

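The hood is about 10 mm down at roughly 6 N and the stamp is upright. A few mm remain.

```bash
python3 -m inch '[[0,0,0.06,0,0,0,-1],[0,0,0.06,0,0,0,-1],[0,0,0,0,0,0,-1],[0,0,0,0,0,0,-1]]'
python3 -m inch '[[0,0,0.04,0,0,0,-1],[0,0,0.04,0,0,0,-1],[0,0,0,0,0,0,-1],[0,0,0,0,0,0,-1]]'
python3 - <<'E'
from h import *
from m import ray
f=[]
for _ in range(4):
    c=snap('wrist','wrist8');f.append(ctrl.state()['contact_force'])
print(np.mean(f,0));D=c['depth']
for v in range(195,254,8):
  o,d=ray(c,280,v);print(v,(o+d*D[v,280]).round(4))
E
```

```text
t: 9.3
ee_pos: [0.5341, -0.4112, 0.0548]
tcp_rot: [0.707, 0.707, 0.0, 0.0]
contact_force: [-2.0, 2.2, 7.6]
gripper_width: 0.001
t: 9.63
ee_pos: [0.5343, -0.4113, 0.0547]
tcp_rot: [0.707, 0.707, -0.0, 0.001]
contact_force: [-5.2, 3.5, 18.4]
gripper_width: 0.003
[-5.19524767  3.56903093 19.43731319]
195 [ 0.5347 -0.3789  0.0668]
203 [ 0.5347 -0.3804  0.076 ]
211 [ 0.5347 -0.3823  0.0826]
219 [ 0.5347 -0.385   0.0859]
227 [ 0.5347 -0.3878  0.0882]
235 [ 0.5347 -0.3919  0.087 ]
243 [ 0.5347 -0.3957  0.0869]
251 [ 0.5347 -0.3988  0.0886]
```

View pics/wrist8.png

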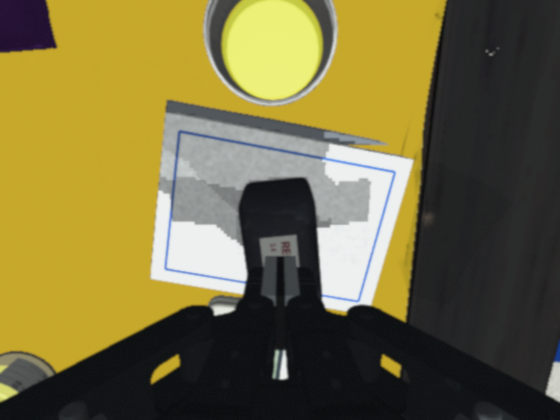

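The hood is at its stop: the force rose to 19 N and the top is at about 0.087, which is 16 mm down. Before holding, I'll check the fingertip offset in the first, open-finger view. It matters for the grasp-point condition.

Run:
```python
from h import *
for n in('wrist1','wrist2','wrist8'):
    c=np.load(f'pics/{n}.npy',allow_pickle=True).item();D=c['depth'];H=np.array(c['hand_eye']);K=c['camera_matrix']
    vv,uu=np.mgrid[0:420,0:560];d=np.stack([(uu-K[0,2])/K[0,0],-(vv-K[1,2])/K[1,1],-np.ones(uu.shape)],-1)*D[...,None]
    P=d@H[:3,:3].T+H[:3,3]
    m=(abs(P[...,0])<.02)&(abs(P[...,1])<.07)&(P[...,2]<-0.005)&(P[...,2]>-.12)&(D>0)&(D<.19)
    Q=P[m]; i=np.argsort(-Q[:,2])[:300:30]; print(n,c['s']['gripper_width'],m.sum());print(Q[i].round(4), uu[m][i],vv[m][i])
```

```text
wrist1 1.003791341619316 39612
[[ 0.0028  0.0433 -0.0449]
 [ 0.0015 -0.0425 -0.0461]
 [-0.0037 -0.0423 -0.0468]
 [ 0.0021 -0.0426 -0.0471]
 [-0.0014 -0.0423 -0.0475]
 [-0.0062  0.0432 -0.0479]
 [-0.0003  0.043  -0.0484]
 [ 0.003   0.043  -0.0488]
 [ 0.0107 -0.0425 -0.0491]
 [ 0.0112 -0.0459 -0.0494]] [383 176 177 175 176 383 384 385 172 163] [283 287 299 287 295 306 294 287 270 269]
wrist2 -0.001172366253543551 44462
[[ 0.0111  0.0027 -0.0362]
 [ 0.0112 -0.0038 -0.0375]
 [ 0.0112 -0.0046 -0.0385]
 [ 0.0112  0.0018 -0.0395]
 [ 0.0118  0.0026 -0.04  ]
 [ 0.0116  0.0068 -0.0405]
 [ 0.0068 -0.008  -0.041 ]
 [ 0.0116 -0.0062 -0.0415]
 [ 0.0077  0.0097 -0.042 ]
 [ 0.0075  0.013  -0.0424]] [285 270 268 283 285 295 260 264 302 310] [256 257 258 259 258 259 270 260 269 270]
wrist8 0.00011689044703479071 46880
[[ 0.0178  0.0186 -0.0092]
 [ 0.0169  0.0182 -0.0128]
 [-0.0133  0.0209 -0.0156]
 [-0.0073  0.0199 -0.0187]
 [ 0.005   0.0183 -0.021 ]
 [ 0.0035  0.0181 -0.0234]
 [ 0.0146  0.0166 -0.0248]
 [-0.0055  0.0181 -0.0252]
 [ 0.0014  0.0174 -0.0255]
 [ 0.0096  0.0167 -0.0259]] [316 316 320 319 317 317 315 317 316 315] [222 226 284 276 255 260 239 279 266 250]
```

The swing of 13 mm from open to shut matches the text. The reported TCP is therefore simply 36 mm beyond the real tips, and the real grasp point lies about 19 mm above the hood. I'll ease off slightly and hold for more than a second.

```bash
python3 -m inch '[[0,0,-0.03,0,0,0,-1],[0,0,0,0,0,0,-1],[0,0,0,0,0,0,-1],[0,0,0,0,0,0,-1],[0,0,0,0,0,0,-1],[0,0,0,0,0,0,-1],[0,0,0,0,0,0,-1],[0,0,0,0,0,0,-1],[0,0,0,0,0,0,-1],[0,0,0,0,0,0,-1],[0,0,0,0,0,0,-1],[0,0,0,0,0,0,-1]]'
python3 -m inch '[[0,0,0,0,0,0,-1],[0,0,0,0,0,0,-1],[0,0,0,0,0,0,-1]]'
python3 - <<'E'
from h import *
c=snap('side','side6'); cv2.imwrite('pics/side6c.png',cv2.resize(c['frame'][190:330,260:420,::-1],None,fx=4,fy=4))
E
```

```text
t: 10.83
ee_pos: [0.5342, -0.4113, 0.0547]
tcp_rot: [0.707, 0.707, -0.0, 0.0]
contact_force: [-3.1, 1.6, 15.9]
gripper_width: -0.002
t: 11.08
ee_pos: [0.5342, -0.4113, 0.0547]
tcp_rot: [0.707, 0.707, 0.0, 0.0]
contact_force: [-3.9, 2.5, 15.9]
gripper_width: -0.001
```

View pics/side6c.png

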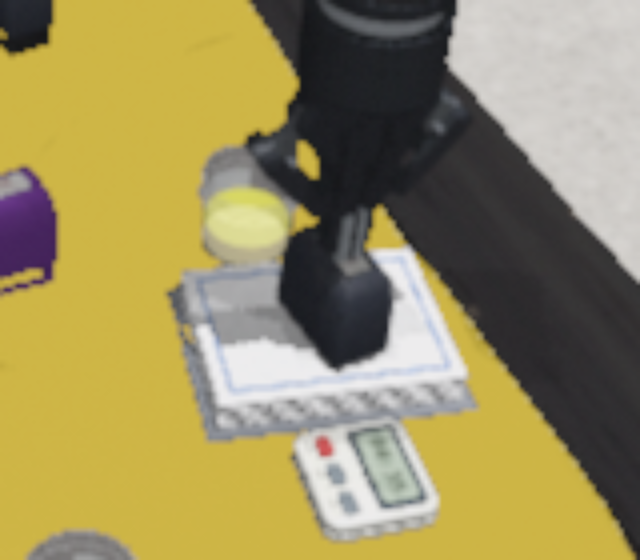

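It held for over 1.4 s at the stop with about 16 N, and the stamp is upright. Now I'll withdraw straight up, slowly at first.

```bash
python3 -m inch '[[0,0,-0.06,0,0,0,-1],[0,0,-0.1,0,0,0,-1],[0,0,-0.12,0,0,0,-1],[0,0,-0.15,0,0,0,-1],[0,0,-0.2,0,0,0,-1],[0,0,-0.3,0,0,0,-1],[0,0,-0.5,0,0,0,-1],[0,0,-0.8,0,0,0,-1],[0,0,-0.8,0,0,0,-1],[0,0,-0.8,0,0,0,-1],[0,0,-0.8,0,0,0,-1],[0,0,-0.5,0,0,0,-1]]'
python3 -m inch '[[-0.6,0,0,0,0,0,-1],[-1,0,0,0,0,0,-1],[-1,0,0,0,0,0,-1],[-0.4,0,0,0,0,0,-1],[0,0,0,0,0,0,-1],[0,0,0,0,0,0,-1],[0,0,0,0,0,0,-1],[0,0,0,0,0,0,-1]]'
python3 - <<'E'
from m import *
c=snap('wrist','wrist9');D=c['depth'];K=c['camera_matrix'];P=[]
for v in range(40,250):
  for u in range(200,400):
    if D[v,u]>0:
        o,d=ray(c,u,v);P.append(o+d*D[v,u])
P=np.array(P);w=(abs(P[:,0]-.535)<.05)&(abs(P[:,1]+.411)<.05)
T=P[w&(P[:,2]>.0985)&(P[:,2]<.11)];print(len(T),T.mean(0).round(4),np.percentile(T[:,2],95) if len(T) else 0,cv2.minAreaRect(T[:,:2].astype(np.float32)))
snap('side','side7');print(ctrl.state()['ee_pos'],ctrl.state()['contact_force'])
E
```

```text
t: 12.13
ee_pos: [0.535, -0.4118, 0.1843]
tcp_rot: [0.707, 0.707, 0.0, 0.002]
contact_force: [0.9, -0.4, -0.2]
gripper_width: 0.001
t: 12.8
ee_pos: [0.5348, -0.4842, 0.1814]
tcp_rot: [0.706, 0.708, 0.001, -0.0]
contact_force: [0.5, -0.8, -0.2]
gripper_width: 0.001
3349 [ 0.535  -0.4103  0.1018] 0.10337966635826237 ((0.5351786017417908, -0.4111950099468231), (0.030430594459176064, 0.056282542645931244), 5.399015426635742)
[ 0.5346262  -0.48479375  0.1813677 ] [ 0.66040416 -0.56357216 -0.81449957]
```

View pics/side7.png

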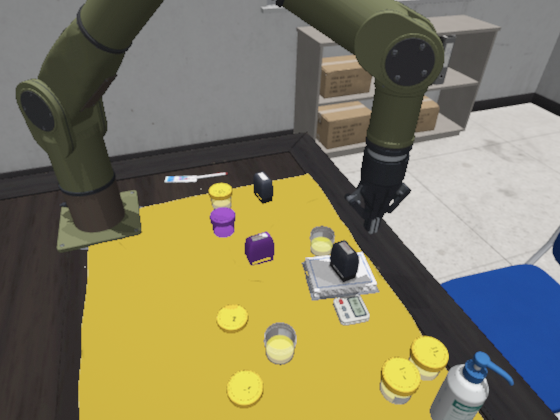

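The stamp hasn't moved in x or y. The hood reads about 1 mm lower than before, so I'll check that against the card height in each view.

Run:
```python
from m import *
for n in('wrist3','wrist4','wrist9'):
    c=np.load(f'pics/{n}.npy',allow_pickle=True).item();D=c['depth'];P=[]
    for v in range(30,245):
      for u in range(170,400):
        if D[v,u]>0:
            o,d=ray(c,u,v);P.append(o+d*D[v,u])
    P=np.array(P);r=np.hypot(P[:,0]-.535,P[:,1]+.411)
    t=P[(abs(P[:,0]-.535)<.008)&(abs(P[:,1]+.411)<.015)][:,2]
    k=P[(r>.045)&(r<.055)&(P[:,2]>.015)&(P[:,2]<.04)][:,2]
    print(n,np.median(t),np.median(k),np.median(t)-np.median(k))
```

```text
wrist3 0.1037555351862221 0.02569524947792262 0.07806028570829948
wrist4 0.10377824725160462 0.025699160761644357 0.07807908648996026
wrist9 0.10253366984446391 0.025673330420853707 0.0768603394236102
```

The hood is back to within about 1.2 mm of where it was, inside the 3 mm limit. The robot is clear of everything, so I'm handing in.

Run:
```python
from h import *
print(ctrl.job_done())
```

```text
the job is handed in; nothing more can be done
None
```

I pressed the stamp on the record cards down to its stop with the closed fingertips, held it there, withdrew straight up and handed the job in at about 13 s. No verdict was reported.

- **Press:** The force read 16–19 N and the hood top measured about 16 mm down. It stayed at the stop for about 1.4 s.
- **Stamp afterwards:** It stands upright and moved less than 1 mm in the wrist view. The hood is back up, resting about 1.2 mm lower than before, inside the 3 mm limit.
- **Other objects:** In the last side picture the spare stamp, both cups and the timer look unmoved. I judged this by eye and did not measure them.
- **Disagreement:** The real fingertips lie about 36 mm short of the reported TCP, according to both cameras and the point of contact. I found contact by force instead of by the stated height. Measured from the real tips, the grasp point was about 19 mm above the hood. If the judge uses the reported TCP instead, the grasp-point condition in step 1 would not be met.

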